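# Steady the imposing plate

## Task

The imposing plate on the print-studio bench has one corner that rocks: with the fingertips press down on its corners, one at a time, until you find the one that gives way and springs back. Push that corner's black shim in under the plate until its head is flat against the plate's edge, leave the other three shims where they are, and press the same corner down again to make sure that it is now solid. Only press and push: pick nothing up, do not shove the plate about, leave everything else as it is, and finish clear of it all.

Things in the scene. Friction and masses are not known exactly. Their poses are not given: they have to be found in the camera images.
- plate: imposing plate: bare aluminium, 200 mm (its x, away from the robot) x 280 mm (its y) x 15 mm, with a locked-up steel chase on its middle (114 x 150 mm, 16 mm high, a mounted block in it 24 mm high). 3.4 to 4.8 kg in all, loose: it lies by its weight on four hidden pads, 66 mm in x and 80 mm in y from its middle. Origin: centre of its underside, z up, 32 mm above the bench
- board: fixed plywood board under the plate, 260 x 460 x 12 mm, same axes as the plate; origin at the centre of its underside, on the bench. One of the four pads on it is 4.5 mm too thin, and nothing shows which: pressed with 5 to 8 N that corner of the plate goes down some 5 mm, and comes back up when let go. The other corners give less than 1.5 mm at 20 N
- corner_near_left (a point): place to press on the near (towards the robot) left (+y) corner of the plate: on its bare upper face, 18 mm in from the x edge and 20 mm in from the y edge; 47 mm above the bench while the plate lies level
- corner_near_right (a point): place to press on the near right (-y) corner of the plate: on its bare upper face, 18 mm in from the x edge and 20 mm in from the y edge; 47 mm above the bench while the plate lies level
- corner_far_left (a point): place to press on the far left corner of the plate: on its bare upper face, 18 mm in from the x edge and 20 mm in from the y edge; 47 mm above the bench while the plate lies level
- corner_far_right (a point): place to press on the far right corner of the plate: on its bare upper face, 18 mm in from the x edge and 20 mm in from the y edge; 47 mm above the bench while the plate lies level
- head_near_left (a point): the shim of the near (towards the robot) left (+y) corner: black plastic taper, 26 mm wide, its thin end already under the plate's left edge, with an upright thumb head outside (40 mm wide along the edge, 34 mm high from the board, 14 mm thick). This point is the middle of the head's outer face, 29 mm above the bench, 66 mm from the plate's middle in the plate's x. It slides straight in along the plate's -y direction with about 3 N, and stays where it is left
- head_near_right (a point): the shim of the near right (-y) corner: black plastic taper, 26 mm wide, its thin end already under the plate's right edge, with an upright thumb head outside (40 mm wide along the edge, 34 mm high from the board, 14 mm thick). This point is the middle of the head's outer face, 29 mm above the bench, 66 mm from the plate's middle in the plate's x. It slides straight in along the plate's +y direction with about 3 N, and stays where it is left
- head_far_left (a point): the shim of the far left corner: black plastic taper, 26 mm wide, its thin end already under the plate's left edge, with an upright thumb head outside (40 mm wide along the edge, 34 mm high from the board, 14 mm thick). This point is the middle of the head's outer face, 29 mm above the bench, 66 mm from the plate's middle in the plate's x. It slides straight in along the plate's -y direction with about 3 N, and stays where it is left
- head_far_right (a point): the shim of the far right corner: black plastic taper, 26 mm wide, its thin end already under the plate's right edge, with an upright thumb head outside (40 mm wide along the edge, 34 mm high from the board, 14 mm thick). This point is the middle of the head's outer face, 29 mm above the bench, 66 mm from the plate's middle in the plate's x. It slides straight in along the plate's +y direction with about 3 N, and stays where it is left
- shim_near_left (a joint): how far (m) the near (towards the robot) left (+y) shim still has to go: 0 = fully in, its head flat against the plate's edge (a firm stop); it starts 0.018 to 0.026 out. Fully in, it carries its corner with under 2 mm of give
- shim_near_right (a joint): how far (m) the near right (-y) shim still has to go: 0 = fully in, its head flat against the plate's edge (a firm stop); it starts 0.018 to 0.026 out. Fully in, it carries its corner with under 2 mm of give
- shim_far_left (a joint): how far (m) the far left shim still has to go: 0 = fully in, its head flat against the plate's edge (a firm stop); it starts 0.018 to 0.026 out. Fully in, it carries its corner with under 2 mm of give
- shim_far_right (a joint): how far (m) the far right shim still has to go: 0 = fully in, its head flat against the plate's edge (a firm stop); it starts 0.018 to 0.026 out. Fully in, it carries its corner with under 2 mm of give
- quoin_key: bystander, to be left alone: steel T-shaped key 50 x 44 x 16 mm lying on the board between the two left shims; origin at its underside
- furniture: bystander, to be left alone: two small wooden strips, one on the other, 18 x 72 x 26 mm, on the board between the two right shims; origin at its underside
- reglet: bystander, to be left alone: dark wooden strip 14 x 70 x 12 mm lying on the plate in front of the chase; origin at its underside
- ink_tin: bystander, to be left alone: round tin 84 mm wide, 62 mm high, on the bench near right; origin at its underside
- wash_bottle: bystander, to be left alone: white bottle 60 mm wide, 125 mm high, on the bench near left; origin at its underside
- mallet: bystander, to be left alone: wooden mallet 270 mm long, 74 mm high, lying far left; origin at its underside
- brayer: bystander, to be left alone: hand ink roller, 180 mm long, 45 mm high, lying far right; origin at its underside
- composing_stick: bystander, to be left alone: steel composing stick 50 x 240 x 18 mm, lying beyond the board; origin at its underside

How it is judged:
By the outcome, as a careful person would: the job done as asked, in the order asked, and still so for the second after the job is handed in, with the robot touching nothing.
It also fails if it takes over 61 s, if anything falls off the work surface, if the arm or the gripper's body presses on something with over 40 N, if the wrist force passes 120 N, or if a joint passes its speed limit or range.

## Robot

A 7-joint arm with a two-finger parallel gripper is mounted at the origin on the work surface. World frame = base frame: x ahead of the robot, y to its left, z up, the work surface at z = 0. Lengths are in m, angles in degrees, forces in N, time in s.
With the tool pointing down it reaches from about 0.425 to 0.875 m from the base axis. Payload 4.7 kg.
Tool frame: the origin (TCP) lies between the finger pads; the fingertips stand 14 mm ahead of it and the grasp point (between the pads) lies 5 mm behind it (env.tip_reach is the distance from the TCP to the fingertips, in m); z points along the fingers, y is the direction in which the jaws open and shut (so a half turn about z gives the same grasp; the last joint's range is limited). The gripper opens to 87 mm and grips with 3 to 60 N. Pads are 19 mm wide; open, the fingers measure 117 mm over their backs; the gripper's body (75 mm by 190 mm) begins 51 mm behind the grasp point.
Start: joints at [-72.416, 18.392, -4.016, 83.108, 1.295, 78.541, -3.26], TCP at [0.188, 0.622, 0.215] pointing down, gripper open.
Joint ranges: [-163.93, 163.93], [-17.29, 119.83], [-79.2, 71.16], [3.27, 140.29], [-89.18, 269.18], [5.43, 117.66], [-154.24, 154.24]. Speed limits (degrees/s): [147.25, 147.25, 180, 180, 180, 180, 180].

## Interface

Orientations are given as [roll, pitch, yaw] about the fixed x, y, z axes, in that order (R = Rz(yaw) Ry(pitch) Rx(roll)).
In Python, from cell import env gives the robot as it stands. The module is installed in compiled form; this text tells all that it offers.
- The arm moves only by the shell command python3 -m pendant 'ROWS' [FORCE]. ROWS is JSON, a list of rows, each an object of numbers: "rx", "ry", "rz": the turn, a rotation vector about the tool's x, y, z in degrees; "tx", "ty", "tz": the shift along the tool's x, y, z in mm; "jaw": the finger opening in mm, from 0 to 87. In form: [{"rx": .., "ry": .., "rz": .., "tx": .., "ty": .., "tz": .., "jaw": ..}, ...]. A call has 1 to 20 rows; each row shifts and turns the commanded pose from where the row before left it, along the tool's axes as they then stand; what a row does not reach is not made up. A row lasts 1/12 s, in which the tool goes at most 41.7 mm and 7.16 degrees, less where a joint would pass 70% of its speed; a pose out of reach is approached as far as the arm can. A call with a gripper value outside its range is refused whole. The fingers move at their own pace and stop on an object; FORCE is the grip in N (left out, the last holds). Time passes only in rows, so rows that do not move let the fingers close. It gives the time, the measured TCP pose, the force and the opening at its end, in the units of the state.
- env.get_obs(): the state, without advancing time (a new reading comes with each control period).
- env.read_camera(name): name is "side" or "top"; returns a dict with "img" (420x560x3 uint8, red, green, blue), "range_z" (420x560 float32, m along the optical axis (not along the pixel's ray), 0 where there is no reading), "vertical_fov" (degrees; the focal length in pixels is half the picture's height over the tangent of half this angle, whatever the lens; pixels are square), "cx", "cy" (the principal point, pixels), "distortion" ([k1, k2, p1, p2, k3] as OpenCV has them; the pictures are not rectified), "world_to_cam" (4x4, takes a point from world to camera coordinates). Camera axes: x right, y up, looking along -z (the intrinsics and any distortion apply to the point x, -y, -z); pixel columns grow to the right and rows downward; lengths in m; the calibration is good to about 2 mm. A picture is of the moment at which its call begins.
- env.sign_off(): hands the job in, once; it reports no verdict.
The state is a dict: "time_s": time; "qpos": joint angles; "joint_velocities": joint speeds; "effort": joint torques, N m; "tool_pos": TCP position; "tool_rot": TCP orientation; "force": force on the tool from outside, world axes, zero at the start; "wrist_torque": the same for the moment, N m; "grip_width": finger opening in m.
Only numpy, scipy, OpenCV 4.12 (cv2) and the standard library are available. Lean on these libraries where they do the work, as an engineer would, in place of code of your own. Each camera call takes 0.05 s, during which the arm holds its last target.

## Working session

There is one attempt and no reset: what is moved stays moved. The work goes in short steps, Python scripts to look and compute and a shell command to move; the robot and the scene stay as the last step left them, time stands still between calls to the robot, and variables do not carry over. Pictures are saved under pics/ and viewed, and the job is handed in when it is done.

```bash
mkdir -p pics
cat > h.py <<'E'
import numpy as np, cv2
from cell import env
def cam(name):
    c=env.read_camera(name); h,w=c["img"].shape[:2]
    f=h/2/np.tan(np.radians(c["vertical_fov"])/2)
    c["K"]=np.array([[f,0,c["cx"]],[0,f,c["cy"]],[0,0,1]]); c["D"]=np.array(c["distortion"],float)
    c["T"]=np.array(c["world_to_cam"]); return c
def cloud(c):
    h,w=c["range_z"].shape
    v,u=np.mgrid[0:h,0:w]
    p=cv2.undistortPoints(np.stack([u,v],-1).reshape(-1,1,2).astype(np.float64),c["K"],c["D"]).reshape(h,w,2)
    z=c["range_z"].astype(float)
    P=np.stack([p[...,0]*z,-p[...,1]*z,-z,np.ones_like(z)],-1)
    W=P@np.linalg.inv(c["T"]).T
    W=W[...,:3]; W[z==0]=np.nan; return W
def proj(c,pts):
    P=np.c_[np.atleast_2d(pts),np.ones(len(np.atleast_2d(pts)))]@c["T"].T
    q=P[:,:3]*[1,-1,-1]
    return cv2.projectPoints(q,np.zeros(3),np.zeros(3),c["K"],c["D"])[0].reshape(-1,2)
E
python3 - <<'E'
from h import *
for n in("top","side"):
    c=cam(n); cv2.imwrite(f"pics/{n}0.png",c["img"][...,::-1])
    W=cloud(c); np.save(f"{n}0.npy",W); print(n,c["T"].round(3).tolist(),c["D"],np.isfinite(W[...,0]).mean())
o=env.get_obs(); print(o, env.tip_reach)
E
```

```text
top [[-0.021, -1.0, -0.003, -0.009], [0.98, -0.022, 0.196, -0.579], [-0.196, 0.001, 0.981, -1.063], [0.0, 0.0, 0.0, 1.0]] [-0.13182666  0.          0.          0.          0.        ] 0.9961777210884354
side [[0.702, -0.712, -0.011, -0.423], [0.45, 0.433, 0.781, -0.308], [-0.551, -0.553, 0.624, -0.806], [0.0, 0.0, 0.0, 1.0]] [0.0368011 0.        0.        0.        0.       ] 0.9958928571428571
{'time_s': 0.1, 'qpos': array([-72.41629586,  18.43490415,  -4.0169522 ,  83.1680218 ,
         1.29603475,  78.53924124,  -3.25868245]), 'joint_velocities': array([-0.01555589, -0.07371462, -0.04419866, -0.150162  , -0.13634984,
        0.06713633,  0.0228547 ]), 'effort': array([-1.22176771e-04, -4.92572737e+01, -4.05762065e-01, -3.13399279e+01,
       -6.40523597e-02,  3.95397039e-02,  9.09859136e-05]), 'tool_pos': array([0.18750322, 0.62184728, 0.21386908]), 'tool_rot': array([-1.79903126e+02,  5.93474254e-03,  1.63228770e+02]), 'force': array([ 0.62701401, -0.02848004,  0.19243777]), 'wrist_torque': array([ 0.03412392, -0.04192438,  0.02408255]), 'grip_width': 0.08715806136263955} 0.014
```

View pics/top0.png

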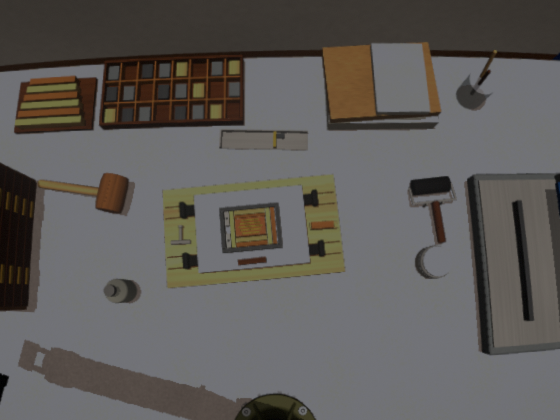

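View pics/side0.png

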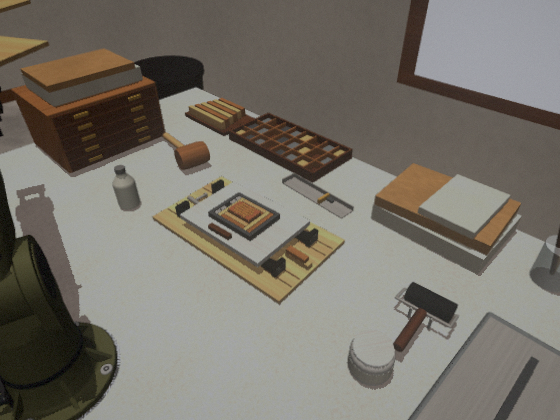

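Run:
```python
import numpy as np,cv2
W=np.load("top0.npy")
z=W[...,2]
m=(abs(z-.047)<.004)&(W[...,0]>.4)&(W[...,0]<.9)&(abs(W[...,1])<.3)
n,l,s,c=cv2.connectedComponentsWithStats(m.astype(np.uint8))
i=1+np.argmax(s[1:,4]); print(s[i],c[i])
P=W[l==i]; print(P.min(0),P.max(0),np.median(P[:,2]))
r=cv2.minAreaRect((P[:,:2]*1000).astype(np.float32)); print(r, cv2.boxPoints(r))
for zz in (.012,.0): 
  mm=abs(z-zz)<.003; print(zz,mm.sum(), np.median(z[mm]))
```

```text
[ 194  185  116   88 5413] [250.74838352 228.18437096]
[ 0.41230643 -0.09503983  0.04300154] [0.63068583 0.19581347 0.05099974] 0.046672012304449284
((521.9489135742188, 51.07904815673828), (201.41673278808594, 281.5263977050781), 4.217017650604248) [[411.16223  184.05562 ]
 [431.86414  -96.708595]
 [632.7356   -81.89752 ]
 [612.0337   198.8667  ]]
0.012 9402 0.011915425970992821
0.0 109347 -0.0002559195275757542
```

```bash
cat > g.py <<'E'
import numpy as np
C=np.array([.522,.051]); A=np.radians(4.2)
R=np.array([[np.cos(A),-np.sin(A)],[np.sin(A),np.cos(A)]])
def w(x,y): return C+R@[x,y]
def l(P): return (np.asarray(P)[...,:2]-C)@R
E
python3 - <<'E'
import numpy as np,cv2
from g import *
for a,sx in(("near",-1),("far",1)):
  for b,sy in(("left",1),("right",-1)):
    print(a,b,"corner",w(82*sx/1000,120*sy/1000).round(4),"head",w(.066*sx,sy*(.14+.022+.014)).round(4))
for n in("top","side"):
  W=np.load(n+"0.npy"); z=W[...,2]; L=l(W)
  # plate edges
  m=(abs(z-.047)<.003)&(abs(L[...,0])<.12)&(abs(L[...,1])<.16)
  q=L[m]; print(n,"plate pct",np.percentile(q,[0.3,99.7],axis=0).round(4).tolist(), "z corners",[round(float(np.median(z[m&(np.hypot(L[...,0]-sx*.082,L[...,1]-sy*.12)<.015)])),4) for sx in(-1,1) for sy in(1,-1)])
  for sx in(-1,1):
   for sy in(1,-1):
    m=(z>.034)&(z<.055)&(abs(L[...,0]-sx*.066)<.035)&(L[...,1]*sy>.146)&(L[...,1]*sy<.21)
    q=L[m]; print(sx,sy,m.sum(),q.min(0).round(4),q.max(0).round(4),np.median(z[m]).round(4))
W=np.load("top0.npy"); z=W[...,2]
m=(z>.008)&np.isfinite(z)
for (u,v) in[(118,290),(435,262),(110,192),(180,240),(322,225),(252,261),(265,140),(435,215)]:
  s=np.zeros(z.shape,bool); s[max(0,v-22):v+22,u-22:u+22]=1
  q=W[s&m]; print((u,v),len(q),W[v,u].round(3), np.percentile(q,[2,98],axis=0).round(3).tolist() if len(q) else "")
E
```

```text
near left corner [0.4314 0.1647] head [0.4433 0.2217]
near right corner [ 0.449  -0.0747] head [ 0.4691 -0.1294]
far left corner [0.595  0.1767] head [0.5749 0.2314]
far right corner [ 0.6126 -0.0627] head [ 0.6007 -0.1197]
top plate pct [[-0.0999, -0.14], [0.0998, 0.1398]] z corners [0.0464, 0.0469, 0.0466, 0.0468]
-1 1 97 [-0.0869  0.1637] [-0.049   0.1788] 0.0444
-1 -1 95 [-0.0859 -0.1816] [-0.0455 -0.1588] 0.0452
1 1 80 [0.0465 0.1635] [0.0855 0.1789] 0.0442
1 -1 91 [ 0.0462 -0.179 ] [ 0.0847 -0.1578] 0.045
side plate pct [[-0.0987, -0.142], [0.102, 0.1387]] z corners [0.0486, 0.0485, 0.0489, 0.0489]
-1 1 101 [-0.0845  0.1582] [-0.0453  0.1769] 0.0446
-1 -1 132 [-0.0869 -0.1831] [-0.0443 -0.1613] 0.0462
1 1 86 [0.0477 0.1589] [0.0875 0.1805] 0.0443
1 -1 105 [ 0.0454 -0.1798] [ 0.0853 -0.1653] 0.0454
(118, 290) 649 [0.369 0.367 0.102] [[0.34, 0.351, 0.013], [0.395, 0.397, 0.127]]
(435, 262) 1004 [ 0.422 -0.408  0.065] [[0.386, -0.449, 0.015], [0.474, -0.375, 0.065]]
(110, 192) 1148 [0.617 0.409 0.072] [[0.573, 0.379, 0.03], [0.664, 0.477, 0.076]]
(180, 240) 1574 [0.496 0.235 0.024] [[0.443, 0.177, 0.008], [0.554, 0.278, 0.049]]
(322, 225) 1708 [ 0.525 -0.131  0.04 ] [[0.474, -0.178, 0.008], [0.586, -0.076, 0.049]]
(252, 261) 1801 [0.437 0.047 0.061] [[0.392, -0.003, 0.009], [0.49, 0.103, 0.065]]
(265, 140) 165 [0.769 0.012 0.003] [[0.746, -0.043, 0.008], [0.82, 0.071, 0.018]]
(435, 215) 493 [ 0.544 -0.427  0.04 ] [[0.491, -0.487, 0.022], [0.606, -0.377, 0.046]]
```

```bash
cat > d.py <<'E'
import sys
from h import *
from scipy.spatial.transform import Rotation as Ro
def delta(x,y,z):
    o=env.get_obs(); r=Ro.from_euler("xyz",o["tool_rot"],degrees=True)
    d=r.inv().apply(np.array([x,y,z])-o["tool_pos"])*1000
    print("tool shift mm",d.round(1),"yaw",o["tool_rot"].round(2),"pos",o["tool_pos"].round(4),"F",o["force"].round(2),"t",o["time_s"])
    return d
if __name__=="__main__": delta(*map(float,sys.argv[1:4]))
E
python3 -m pendant '[{"rz":-7,"jaw":0},{"rz":-7,"jaw":0},{"rz":-7,"jaw":0},{"jaw":0}]'
python3 d.py .595 .1767 .13
```

```text
tool shift mm [-518.6 -308.5   84.4] yaw [-1.7990e+02  1.0000e-02  1.6323e+02] pos [0.1875 0.6218 0.2139] F [ 0.63 -0.03  0.19] t 0.1invalid input at $[0]: expected keys rx, ry, rz, tx, ty, tz, jaw
```

```bash
python3 -m pendant '[{"rx":0,"ry":0,"rz":-7,"tx":0,"ty":0,"tz":0,"jaw":0},{"rx":0,"ry":0,"rz":-7,"tx":0,"ty":0,"tz":0,"jaw":0},{"rx":0,"ry":0,"rz":-7,"tx":0,"ty":0,"tz":0,"jaw":0},{"rx":0,"ry":0,"rz":0,"tx":0,"ty":0,"tz":0,"jaw":0}]'
python3 d.py .595 .1767 .13
```

```text
time_s: 0.43
tool_pos: [0.1876, 0.622, 0.2142]
tool_rot: [-179.9, -0.0, -175.6]
force: [0.1, -1.4, 0.6]
grip_width: 0.0683
tool shift mm [-372.1 -475.2   84.5] yaw [-1.7994e+02 -3.0000e-02 -1.7560e+02] pos [0.1876 0.622  0.2142] F [ 0.13 -1.44  0.55] t 0.4333
```

```bash
python3 -m pendant '[{"rx":0,"ry":0,"rz":0,"tx":-12,"ty":-15,"tz":0,"jaw":0},{"rx":0,"ry":0,"rz":0,"tx":-24,"ty":-31,"tz":0,"jaw":0},{"rx":0,"ry":0,"rz":0,"tx":-24,"ty":-31,"tz":0,"jaw":0},{"rx":0,"ry":0,"rz":0,"tx":-24,"ty":-31,"tz":0,"jaw":0},{"rx":0,"ry":0,"rz":0,"tx":-24,"ty":-31,"tz":0,"jaw":0},{"rx":0,"ry":0,"rz":0,"tx":-24,"ty":-31,"tz":0,"jaw":0},{"rx":0,"ry":0,"rz":0,"tx":-24,"ty":-31,"tz":0,"jaw":0},{"rx":0,"ry":0,"rz":0,"tx":-24,"ty":-31,"tz":0,"jaw":0},{"rx":0,"ry":0,"rz":0,"tx":-24,"ty":-31,"tz":0,"jaw":0},{"rx":0,"ry":0,"rz":0,"tx":-24,"ty":-31,"tz":0,"jaw":0},{"rx":0,"ry":0,"rz":0,"tx":-24,"ty":-31,"tz":0,"jaw":0},{"rx":0,"ry":0,"rz":0,"tx":-24,"ty":-31,"tz":0,"jaw":0},{"rx":0,"ry":0,"rz":0,"tx":-24,"ty":-31,"tz":5,"jaw":0},{"rx":0,"ry":0,"rz":0,"tx":-24,"ty":-31,"tz":15,"jaw":0},{"rx":0,"ry":0,"rz":0,"tx":-24,"ty":-30,"tz":20,"jaw":0},{"rx":0,"ry":0,"rz":0,"tx":-24,"ty":-28,"tz":24,"jaw":0},{"rx":0,"ry":0,"rz":0,"tx":0,"ty":0,"tz":20,"jaw":0},{"rx":0,"ry":0,"rz":0,"tx":0,"ty":0,"tz":0,"jaw":0},{"rx":0,"ry":0,"rz":0,"tx":0,"ty":0,"tz":0,"jaw":0}]'
python3 d.py .595 .1767 .071
python3 - <<'E'
from h import *
c=cam("side"); cv2.imwrite("pics/side1.png",c["img"][...,::-1])
E
```

```text
time_s: 2.02
tool_pos: [0.5899, 0.1778, 0.1317]
tool_rot: [-180.0, -0.2, -175.9]
force: [-0.6, 0.3, 0.1]
grip_width: 0.0002
tool shift mm [-5.2 -1.4 60.7] yaw [-179.98   -0.19 -175.92] pos [0.5899 0.1778 0.1317] F [-0.59  0.34  0.12] t 2.0167
```

View pics/side1.png

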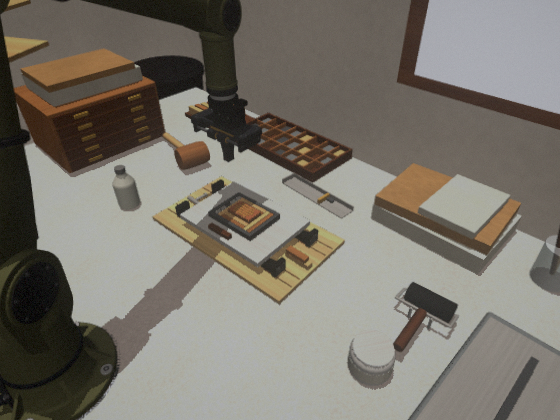

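The side picture shows the closed gripper hanging above the far left corner, with the fingertips near pixel (228,158) and nothing in contact. I'll descend now.

```bash
python3 -m pendant '[{"rx":0,"ry":0,"rz":0,"tx":-5,"ty":-1,"tz":22,"jaw":0},{"rx":0,"ry":0,"rz":0,"tx":0,"ty":0,"tz":22,"jaw":0},{"rx":0,"ry":0,"rz":0,"tx":0,"ty":0,"tz":18,"jaw":0},{"rx":0,"ry":0,"rz":0,"tx":0,"ty":0,"tz":4,"jaw":0},{"rx":0,"ry":0,"rz":0,"tx":0,"ty":0,"tz":0,"jaw":0},{"rx":0,"ry":0,"rz":0,"tx":0,"ty":0,"tz":0,"jaw":0}]'
python3 d.py .595 .1767 .061
python3 -m pendant '[{"rx":0,"ry":0,"rz":0,"tx":0,"ty":0,"tz":2,"jaw":0},{"rx":0,"ry":0,"rz":0,"tx":0,"ty":0,"tz":0,"jaw":0},{"rx":0,"ry":0,"rz":0,"tx":0,"ty":0,"tz":0,"jaw":0}]'
python3 d.py .595 .1767 .061
```

```text
time_s: 2.57
tool_pos: [0.5969, 0.1785, 0.0689]
tool_rot: [179.9, 0.1, -175.7]
force: [-0.4, 0.1, 0.4]
grip_width: 0.0005
tool shift mm [ 2.  -1.7  7.9] yaw [ 1.7993e+02  1.4000e-01 -1.7571e+02] pos [0.5969 0.1785 0.0689] F [-0.4   0.09  0.36] t 2.5667
time_s: 2.82
tool_pos: [0.5968, 0.1774, 0.0662]
tool_rot: [180.0, 0.1, -175.8]
force: [-0.4, -0.1, 0.7]
grip_width: 0.0005
tool shift mm [ 1.9 -0.6  5.2] yaw [ 1.7996e+02  1.0000e-01 -1.7577e+02] pos [0.5968 0.1774 0.0662] F [-0.4  -0.07  0.67] t 2.8167
```

```bash
python3 -m pendant '[{"rx":0,"ry":0,"rz":0,"tx":2,"ty":-1,"tz":2,"jaw":0},{"rx":0,"ry":0,"rz":0,"tx":0,"ty":0,"tz":1,"jaw":0},{"rx":0,"ry":0,"rz":0,"tx":0,"ty":0,"tz":0,"jaw":0},{"rx":0,"ry":0,"rz":0,"tx":0,"ty":0,"tz":0,"jaw":0}]'
python3 -m pendant '[{"rx":0,"ry":0,"rz":0,"tx":0,"ty":0,"tz":1,"jaw":0},{"rx":0,"ry":0,"rz":0,"tx":0,"ty":0,"tz":1,"jaw":0},{"rx":0,"ry":0,"rz":0,"tx":0,"ty":0,"tz":0,"jaw":0},{"rx":0,"ry":0,"rz":0,"tx":0,"ty":0,"tz":0,"jaw":0}]'
python3 -m pendant '[{"rx":0,"ry":0,"rz":0,"tx":0,"ty":0,"tz":1,"jaw":0},{"rx":0,"ry":0,"rz":0,"tx":0,"ty":0,"tz":0,"jaw":0},{"rx":0,"ry":0,"rz":0,"tx":0,"ty":0,"tz":0,"jaw":0}]'
```

```text
time_s: 3.15
tool_pos: [0.5942, 0.1759, 0.062]
tool_rot: [180.0, -0.0, -175.8]
force: [-0.6, -0.3, -0.2]
grip_width: 0.0001
time_s: 3.48
tool_pos: [0.5942, 0.1759, 0.0599]
tool_rot: [-180.0, -0.0, -175.8]
force: [-0.0, -0.2, 0.8]
grip_width: 0.0005
time_s: 3.73
tool_pos: [0.5942, 0.1759, 0.059]
tool_rot: [180.0, -0.0, -175.8]
force: [0.3, -0.0, -0.8]
grip_width: 0.0003
```

```bash
for i in 1 2 3; do python3 -m pendant '[{"rx":0,"ry":0,"rz":0,"tx":0,"ty":0,"tz":1,"jaw":0},{"rx":0,"ry":0,"rz":0,"tx":0,"ty":0,"tz":0,"jaw":0},{"rx":0,"ry":0,"rz":0,"tx":0,"ty":0,"tz":0,"jaw":0}]' | grep -E "pos|force"; done
python3 - <<'E'
from h import *
c=cam("side"); i=c["img"][120:300,120:380,::-1]; cv2.imwrite("pics/side2.png",cv2.resize(i,None,fx=3,fy=3))
print(proj(c,[[.5942,.1759,.044]]))
E
```

```text
tool_pos: [0.5942, 0.1759, 0.058]
force: [0.1, 0.4, 0.5]
tool_pos: [0.5942, 0.176, 0.057]
force: [0.3, 0.4, 0.7]
tool_pos: [0.5942, 0.176, 0.0559]
force: [0.1, 0.3, -0.0]
[[232.9794511  187.67112922]]
```

View pics/side2.png

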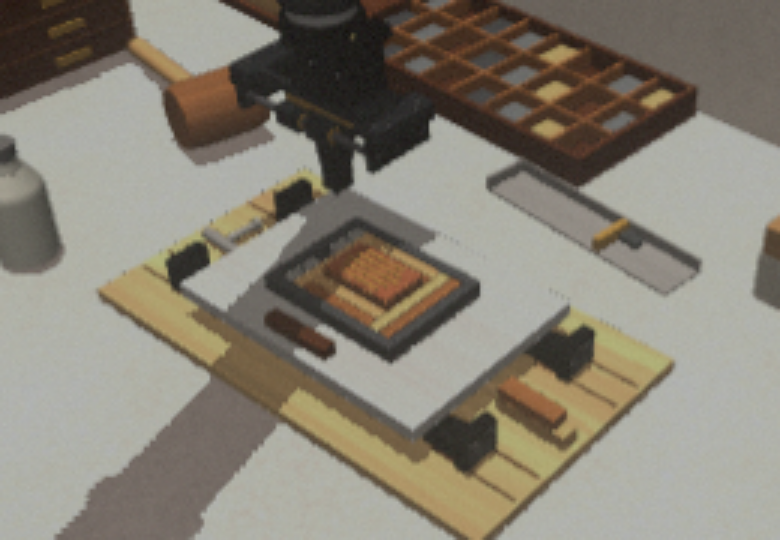

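Run:
```python
from h import *
from g import *
c=cam("side"); W=cloud(c)
for v in range(172,196,2): print(v,[ (W[v,u]*1000).round(0).tolist() for u in (228,232,236)])
L=l(W);z=W[...,2]
m=(abs(z-.048)<.004)&(abs(L[...,0])<.1)&(abs(L[...,1])<.14)
print([ (round(float(np.median(z[m&(np.hypot(L[...,0]-sx*.082,L[...,1]-sy*.12)<.014)])),4)) for sx in(-1,1) for sy in(1,-1)])
```

```text
172 [[583.0, 177.0, 102.0], [586.0, 163.0, 107.0], [601.0, 164.0, 100.0]]
174 [[583.0, 178.0, 95.0], [586.0, 163.0, 101.0], [602.0, 166.0, 92.0]]
176 [[585.0, 181.0, 86.0], [587.0, 166.0, 92.0], [601.0, 166.0, 86.0]]
178 [[584.0, 181.0, 80.0], [589.0, 170.0, 83.0], [603.0, 169.0, 77.0]]
180 [[581.0, 178.0, 76.0], [587.0, 168.0, 78.0], [603.0, 170.0, 69.0]]
182 [[584.0, 183.0, 65.0], [586.0, 167.0, 72.0], [615.0, 186.0, 49.0]]
184 [[593.0, 196.0, 47.0], [601.0, 187.0, 48.0], [609.0, 179.0, 48.0]]
186 [[585.0, 186.0, 50.0], [594.0, 179.0, 49.0], [601.0, 170.0, 50.0]]
188 [[581.0, 182.0, 47.0], [586.0, 170.0, 50.0], [595.0, 163.0, 48.0]]
190 [[572.0, 170.0, 50.0], [578.0, 160.0, 52.0], [587.0, 154.0, 50.0]]
192 [[566.0, 164.0, 49.0], [573.0, 155.0, 50.0], [582.0, 148.0, 49.0]]
194 [[559.0, 155.0, 50.0], [569.0, 150.0, 48.0], [562.0, 123.0, 66.0]]
[0.0489, 0.049, 0.0494, 0.0492]
```

The fingertips show at row 182, about 15–20 mm above the plate in depth. No force registers either, so there is no contact yet even though the pose readout says there should be. I'll keep going down carefully on force.

```bash
for i in 1 2 3 ; do python3 -m pendant '[{"rx":0,"ry":0,"rz":0,"tx":0,"ty":0,"tz":1,"jaw":0},{"rx":0,"ry":0,"rz":0,"tx":0,"ty":0,"tz":1,"jaw":0},{"rx":0,"ry":0,"rz":0,"tx":0,"ty":0,"tz":0,"jaw":0}]' | grep -E "pos|force"; done
python3 - <<'E'
from h import *
for n in("side","top"):
  c=cam(n); W=cloud(c); P=W[(abs(W[...,0]-.594)<.06)&(abs(W[...,1]-.176)<.12)&(W[...,2]>.056)]
  o=env.get_obs(); r=o["tool_pos"]
  h,e=np.histogram(P[:,2],bins=np.arange(.05,.25,.01)); print(n,h,r.round(4),o["qpos"].round(2))
  q=P[(abs(P[:,0]-.594)<.02)&(abs(P[:,1]-.176)<.025)]; print(np.sort(q[:,2])[:20].round(3))
E
```

```text
tool_pos: [0.5941, 0.1759, 0.0537]
force: [-0.0, 0.1, 0.4]
tool_pos: [0.5941, 0.1759, 0.0518]
force: [-0.4, 0.4, 0.4]
tool_pos: [0.5941, 0.1759, 0.0498]
force: [-0.7, -0.1, 0.6]
side [  4 229  62  30  31  30   5   7 145 239 194 212 477 111 109  85  62 191
 187] [0.5942 0.1759 0.0499] [-31.03  22.33  14.78  98.56  -6.43  59.95  80.14]
[0.058 0.06  0.06  0.06  0.061 0.061 0.062 0.062 0.063 0.063 0.064 0.064
 0.064 0.064 0.065 0.065 0.065 0.066 0.066 0.066]
top [101 312  25   1   0   0   0   2  13 100  60 336 237  17   8  13  34 292
  70] [0.5942 0.1759 0.05  ] [-31.03  22.32  14.78  98.55  -6.43  59.95  80.13]
[0.083 0.456 0.457 0.457 0.457 0.458 0.458 0.458 0.459 0.459 0.459 0.46
 0.46  0.46  0.46  0.46  0.46  0.46  0.46  0.46 ]
```

```bash
for i in 1 2 3 4; do python3 -m pendant '[{"rx":0,"ry":0,"rz":0,"tx":0,"ty":0,"tz":1,"jaw":0},{"rx":0,"ry":0,"rz":0,"tx":0,"ty":0,"tz":1,"jaw":0},{"rx":0,"ry":0,"rz":0,"tx":0,"ty":0,"tz":0,"jaw":0}]' | grep -E "pos|force"; done
python3 - <<'E'
from h import *
c=cam("side"); i=c["img"][140:240,170:300,::-1]; cv2.imwrite("pics/side3.png",cv2.resize(i,None,fx=6,fy=6,interpolation=cv2.INTER_NEAREST))
W=cloud(c);print((W[170:200:2,232]*1000).round(0).tolist())
E
```

```text
tool_pos: [0.5941, 0.1759, 0.0478]
force: [-0.6, 1.1, -0.8]
tool_pos: [0.5941, 0.1759, 0.0458]
force: [0.2, 0.0, 0.4]
tool_pos: [0.5941, 0.1759, 0.0438]
force: [-0.7, -0.6, 0.1]
tool_pos: [0.5941, 0.1759, 0.0418]
force: [0.1, -0.3, -0.7]
[[566.0, 136.0, 135.0], [585.0, 161.0, 108.0], [583.0, 160.0, 103.0], [585.0, 163.0, 95.0], [586.0, 165.0, 87.0], [584.0, 164.0, 81.0], [586.0, 167.0, 72.0], [583.0, 164.0, 68.0], [583.0, 165.0, 61.0], [584.0, 167.0, 53.0], [582.0, 165.0, 48.0], [575.0, 157.0, 48.0], [567.0, 148.0, 50.0], [549.0, 124.0, 65.0], [543.0, 117.0, 65.0]]
```

View pics/side3.png

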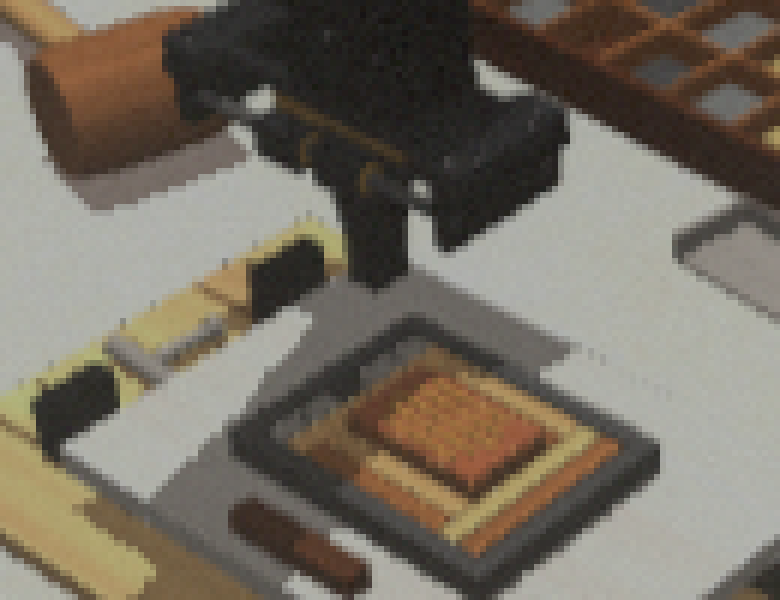

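The fingertips sit at crop (375,285), 1–2 mm above the plate by depth. The TCP height therefore reads about 20 mm low, so I'll find the contact by force.

```bash
for i in 1 2 3 4; do python3 -m pendant '[{"rx":0,"ry":0,"rz":0,"tx":0,"ty":0,"tz":1,"jaw":0},{"rx":0,"ry":0,"rz":0,"tx":0,"ty":0,"tz":0,"jaw":0},{"rx":0,"ry":0,"rz":0,"tx":0,"ty":0,"tz":0,"jaw":0}]' | grep -E "time|pos|force"; done
```

```text
time_s: 6.73
tool_pos: [0.5942, 0.176, 0.041]
force: [-0.1, -0.3, -0.2]
time_s: 6.98
tool_pos: [0.5942, 0.1759, 0.0399]
force: [-1.0, -0.1, -0.4]
time_s: 7.23
tool_pos: [0.5944, 0.176, 0.0395]
force: [-1.7, 0.2, 3.1]
time_s: 7.48
tool_pos: [0.5945, 0.1761, 0.0384]
force: [-0.4, 0.5, 4.1]
```

```bash
for i in 1 2 3; do python3 -m pendant '[{"rx":0,"ry":0,"rz":0,"tx":0,"ty":0,"tz":1,"jaw":0},{"rx":0,"ry":0,"rz":0,"tx":0,"ty":0,"tz":0,"jaw":0},{"rx":0,"ry":0,"rz":0,"tx":0,"ty":0,"tz":0,"jaw":0}]' | grep -E "time|pos|force"; done
```

```text
time_s: 7.73
tool_pos: [0.5946, 0.1762, 0.0373]
force: [-1.4, -0.1, 5.4]
time_s: 7.98
tool_pos: [0.5947, 0.1762, 0.0363]
force: [-0.6, 0.4, 5.2]
time_s: 8.23
tool_pos: [0.5947, 0.1763, 0.0354]
force: [0.0, -0.4, 4.3]
```

```bash
for i in 1 2; do python3 -m pendant '[{"rx":0,"ry":0,"rz":0,"tx":0,"ty":0,"tz":1,"jaw":0},{"rx":0,"ry":0,"rz":0,"tx":0,"ty":0,"tz":0,"jaw":0},{"rx":0,"ry":0,"rz":0,"tx":0,"ty":0,"tz":0,"jaw":0}]' | grep -E "time|pos|force"; done
python3 - <<'E'
from h import *
from g import *
c=cam("top"); W=cloud(c); L=l(W);z=W[...,2]
m=(abs(z-.044)<.007)&(abs(L[...,0])<.1)&(abs(L[...,1])<.14)
print([ (round(float(np.median(z[m&(np.hypot(L[...,0]-sx*.082,L[...,1]-sy*.12)<.02)])),4)) for sx in(-1,1) for sy in(1,-1)])
E
python3 -m pendant '[{"rx":0,"ry":0,"rz":0,"tx":0,"ty":0,"tz":-2,"jaw":0},{"rx":0,"ry":0,"rz":0,"tx":0,"ty":0,"tz":-2,"jaw":0},{"rx":0,"ry":0,"rz":0,"tx":0,"ty":0,"tz":0,"jaw":0}]'
```

```text
time_s: 8.48
tool_pos: [0.5948, 0.1764, 0.0347]
force: [-0.2, -0.5, 5.8]
time_s: 8.73
tool_pos: [0.5948, 0.1763, 0.0345]
force: [-1.8, -0.7, 10.8]
[0.0469, 0.0501, 0.0413, 0.0475]
time_s: 9.03
tool_pos: [0.5946, 0.1761, 0.0377]
tool_rot: [180.0, 0.0, -175.8]
force: [0.4, 0.5, 5.0]
grip_width: 0.0004
```

```bash
python3 - <<'E'
from d import *; from g import *
p=w(.066,.207); print(p); delta(p[0],p[1],.014)
E
python3 -m pendant '[{"rx":0,"ry":0,"rz":0,"tx":0,"ty":0,"tz":-10,"jaw":0},{"rx":0,"ry":0,"rz":0,"tx":0,"ty":0,"tz":-20,"jaw":0},{"rx":0,"ry":0,"rz":0,"tx":0,"ty":0,"tz":0,"jaw":0},{"rx":0,"ry":0,"rz":0,"tx":0,"ty":0,"tz":0,"jaw":0}]'
python3 - <<'E'
from d import *; from g import *
p=w(.066,.207); delta(p[0],p[1],.014)
c=cam("top"); W=cloud(c); L=l(W);z=W[...,2]
m=(abs(z-.044)<.007)&(abs(L[...,0])<.1)&(abs(L[...,1])<.14)
print([ (round(float(np.median(z[m&(np.hypot(L[...,0]-sx*.082,L[...,1]-sy*.12)<.02)])),4)) for sx in(-1,1) for sy in(1,-1)])
E
```

```text
[0.57266245 0.26227782]
tool shift mm [15.5 87.5 23.7] yaw [ 1.7998e+02  4.0000e-02 -1.7577e+02] pos [0.5946 0.1761 0.0377] F [0.36 0.51 4.96] t 9.0333
time_s: 9.37
tool_pos: [0.595, 0.1759, 0.0679]
tool_rot: [180.0, 0.1, -175.8]
force: [-0.6, 0.3, 0.2]
grip_width: 0.0005
tool shift mm [16.  87.7 53.9] yaw [ 1.7998e+02  1.1000e-01 -1.7578e+02] pos [0.595  0.1759 0.0679] F [-0.59  0.32  0.15] t 9.3667
[0.0466, 0.0462, 0.0449, 0.0462]
```

```bash
python3 -m pendant '[{"rx":0,"ry":0,"rz":0,"tx":2,"ty":12,"tz":0,"jaw":0},{"rx":0,"ry":0,"rz":0,"tx":4,"ty":24,"tz":0,"jaw":0},{"rx":0,"ry":0,"rz":0,"tx":4,"ty":24,"tz":0,"jaw":0},{"rx":0,"ry":0,"rz":0,"tx":4,"ty":18,"tz":0,"jaw":0},{"rx":0,"ry":0,"rz":0,"tx":2,"ty":10,"tz":0,"jaw":0},{"rx":0,"ry":0,"rz":0,"tx":0,"ty":0,"tz":0,"jaw":0},{"rx":0,"ry":0,"rz":0,"tx":0,"ty":0,"tz":0,"jaw":0},{"rx":0,"ry":0,"rz":0,"tx":0,"ty":0,"tz":10,"jaw":0},{"rx":0,"ry":0,"rz":0,"tx":0,"ty":0,"tz":10,"jaw":0},{"rx":0,"ry":0,"rz":0,"tx":0,"ty":0,"tz":0,"jaw":0},{"rx":0,"ry":0,"rz":0,"tx":0,"ty":0,"tz":0,"jaw":0}]'
python3 - <<'E'
from d import *; from g import *
p=w(.066,.207); delta(p[0],p[1],.014)
for n in("side","top"):
  c=cam(n); W=cloud(c);L=l(W);z=W[...,2]
  if n=="side": i=c["img"][140:240,170:300,::-1]; cv2.imwrite("pics/side4.png",cv2.resize(i,None,fx=6,fy=6,interpolation=cv2.INTER_NEAREST))
  m=(z>.056)&(z<.09)&(abs(L[...,0]-.066)<.03)&(abs(L[...,1]-.207)<.03); print(L[m].min(0) if m.any() else 0,L[m].max(0) if m.any() else 0,np.sort(z[m])[:5])
E
```

```text
time_s: 10.33
tool_pos: [0.5713, 0.2608, 0.0455]
tool_rot: [-179.9, -0.1, -175.9]
force: [0.3, -0.2, -0.8]
grip_width: 0.0003
tool shift mm [-1.6  1.4 31.5] yaw [-1.7991e+02 -1.4000e-01 -1.7588e+02] pos [0.5713 0.2608 0.0455] F [ 0.28 -0.22 -0.8 ] t 10.3333
[0.05132762 0.192149  ] [0.07725843 0.21607477] [0.0566353  0.05730961 0.05802725 0.05824565 0.05852988]
0 0 []
```

View pics/side4.png

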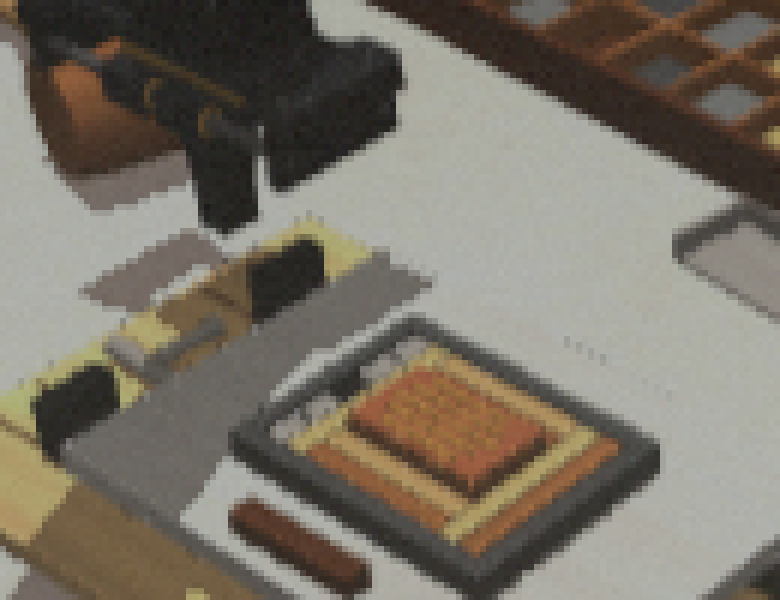

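The fingertips (crop (225,230)) hang outside the far left head (crop (290,275)) with about 13 mm to spare. I'll lower beside it.

```bash
python3 -m pendant '[{"rx":0,"ry":0,"rz":0,"tx":0,"ty":0,"tz":8,"jaw":0},{"rx":0,"ry":0,"rz":0,"tx":-1,"ty":0,"tz":8,"jaw":0},{"rx":0,"ry":0,"rz":0,"tx":0,"ty":0,"tz":8,"jaw":0},{"rx":0,"ry":0,"rz":0,"tx":0,"ty":0,"tz":6,"jaw":0},{"rx":0,"ry":0,"rz":0,"tx":0,"ty":0,"tz":0,"jaw":0},{"rx":0,"ry":0,"rz":0,"tx":0,"ty":0,"tz":0,"jaw":0},{"rx":0,"ry":0,"rz":0,"tx":0,"ty":0,"tz":0,"jaw":0}]'
python3 -m pendant '[{"rx":0,"ry":0,"rz":0,"tx":0,"ty":-3,"tz":0,"jaw":0},{"rx":0,"ry":0,"rz":0,"tx":0,"ty":-3,"tz":0,"jaw":0},{"rx":0,"ry":0,"rz":0,"tx":0,"ty":-2,"tz":0,"jaw":0},{"rx":0,"ry":0,"rz":0,"tx":0,"ty":0,"tz":0,"jaw":0},{"rx":0,"ry":0,"rz":0,"tx":0,"ty":0,"tz":0,"jaw":0}]'
for i in 1 2 3; do python3 -m pendant '[{"rx":0,"ry":0,"rz":0,"tx":0,"ty":-1,"tz":0,"jaw":0},{"rx":0,"ry":0,"rz":0,"tx":0,"ty":-1,"tz":0,"jaw":0},{"rx":0,"ry":0,"rz":0,"tx":0,"ty":-1,"tz":0,"jaw":0},{"rx":0,"ry":0,"rz":0,"tx":0,"ty":0,"tz":0,"jaw":0}]' | grep -E "time|pos|force"; done
python3 - <<'E'
from d import *; from g import *
print(l(env.get_obs()["tool_pos"]))
E
```

```text
time_s: 11.02
tool_pos: [0.5729, 0.2627, 0.0171]
tool_rot: [180.0, 0.0, -175.8]
force: [0.9, 0.1, -0.2]
grip_width: 0.0005
time_s: 11.43
tool_pos: [0.5736, 0.2543, 0.0173]
tool_rot: [180.0, 0.0, -175.8]
force: [0.3, -0.6, 0.3]
grip_width: 0.0007
time_s: 11.77
tool_pos: [0.5737, 0.2513, 0.017]
force: [-0.3, -0.8, -0.1]
time_s: 12.1
tool_pos: [0.5739, 0.2483, 0.017]
force: [-0.3, -0.5, -0.2]
time_s: 12.43
tool_pos: [0.5742, 0.2453, 0.017]
force: [-0.7, 0.3, 0.3]
[0.06624761 0.18996962]
```

```bash
for i in 1 2 3; do python3 -m pendant '[{"rx":0,"ry":0,"rz":0,"tx":0,"ty":-1,"tz":0,"jaw":0},{"rx":0,"ry":0,"rz":0,"tx":0,"ty":-1,"tz":0,"jaw":0},{"rx":0,"ry":0,"rz":0,"tx":0,"ty":-1,"tz":0,"jaw":0},{"rx":0,"ry":0,"rz":0,"tx":0,"ty":0,"tz":0,"jaw":0}]' | grep -E "time|pos|force"; done
python3 - <<'E'
from d import *; from g import *
print(l(env.get_obs()["tool_pos"]))
c=cam("side"); i=c["img"][140:240,170:300,::-1]; cv2.imwrite("pics/side5.png",cv2.resize(i,None,fx=6,fy=6,interpolation=cv2.INTER_NEAREST))
E
```

```text
time_s: 12.77
tool_pos: [0.5742, 0.2435, 0.0171]
force: [0.7, 2.1, 0.2]
time_s: 13.1
tool_pos: [0.5745, 0.2396, 0.0171]
force: [-0.0, 2.4, -1.3]
time_s: 13.43
tool_pos: [0.5748, 0.2363, 0.017]
force: [-0.2, 1.9, -0.7]
[0.06619305 0.1809307 ]
```

View pics/side5.png

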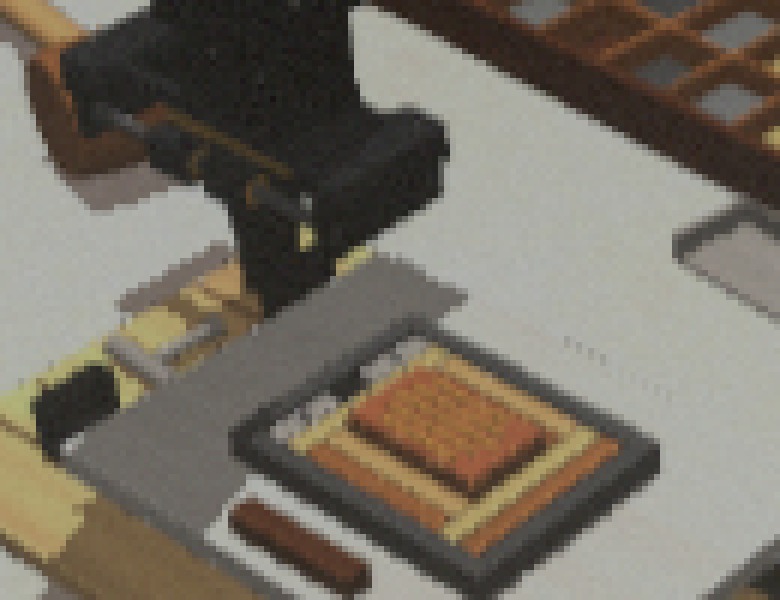

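The picture shows the fingers pressed against the head, sliding it at about 2 N. I'll keep pushing to the stop.

```bash
for i in 1 2 3 4; do python3 -m pendant '[{"rx":0,"ry":0,"rz":0,"tx":0,"ty":-1,"tz":0,"jaw":0},{"rx":0,"ry":0,"rz":0,"tx":0,"ty":-1,"tz":0,"jaw":0},{"rx":0,"ry":0,"rz":0,"tx":0,"ty":-1,"tz":0,"jaw":0},{"rx":0,"ry":0,"rz":0,"tx":0,"ty":0,"tz":0,"jaw":0}]' | grep -E "time|pos|force"; done
python3 - <<'E'
from d import *; from g import *
print(l(env.get_obs()["tool_pos"]))
E
```

```text
time_s: 13.82
tool_pos: [0.575, 0.2333, 0.017]
force: [-0.8, 2.5, -0.4]
time_s: 14.15
tool_pos: [0.5752, 0.2303, 0.017]
force: [0.1, 2.6, -0.3]
time_s: 14.48
tool_pos: [0.5754, 0.2274, 0.017]
force: [-1.2, 2.1, 0.1]
time_s: 14.82
tool_pos: [0.5757, 0.2244, 0.017]
force: [-1.1, 2.4, -0.1]
[0.06621687 0.16897439]
```

```bash
for i in 1 2 3 4; do python3 -m pendant '[{"rx":0,"ry":0,"rz":0,"tx":0,"ty":-1,"tz":0,"jaw":0},{"rx":0,"ry":0,"rz":0,"tx":0,"ty":0,"tz":0,"jaw":0},{"rx":0,"ry":0,"rz":0,"tx":0,"ty":0,"tz":0,"jaw":0}]' | grep -E "time|pos|force"; done
python3 - <<'E'
from d import *; from g import *
print(l(env.get_obs()["tool_pos"]))
E
```

```text
time_s: 15.07
tool_pos: [0.5757, 0.2235, 0.017]
force: [-0.2, 2.5, 0.0]
time_s: 15.32
tool_pos: [0.5758, 0.2226, 0.017]
force: [0.1, 2.3, 0.5]
time_s: 15.57
tool_pos: [0.5759, 0.2216, 0.017]
force: [-0.2, 1.7, 0.3]
time_s: 15.82
tool_pos: [0.5759, 0.2206, 0.017]
force: [-0.7, 1.7, 0.1]
[0.06620324 0.16518574]
```

```bash
for i in 1 2 3; do python3 -m pendant '[{"rx":0,"ry":0,"rz":0,"tx":0,"ty":-1,"tz":0,"jaw":0},{"rx":0,"ry":0,"rz":0,"tx":0,"ty":0,"tz":0,"jaw":0},{"rx":0,"ry":0,"rz":0,"tx":0,"ty":0,"tz":0,"jaw":0}]' | grep -E "time|pos|force"; done
```

```text
time_s: 16.07
tool_pos: [0.576, 0.2196, 0.017]
force: [-0.2, 2.2, -0.1]
time_s: 16.32
tool_pos: [0.5761, 0.2186, 0.017]
force: [-1.0, 1.5, -0.1]
time_s: 16.57
tool_pos: [0.5761, 0.2183, 0.0171]
force: [-0.3, 4.1, -0.5]
```

```bash
python3 -m pendant '[{"rx":0,"ry":0,"rz":0,"tx":0,"ty":-0.6,"tz":0,"jaw":0},{"rx":0,"ry":0,"rz":0,"tx":0,"ty":0,"tz":0,"jaw":0},{"rx":0,"ry":0,"rz":0,"tx":0,"ty":0,"tz":0,"jaw":0},{"rx":0,"ry":0,"rz":0,"tx":0,"ty":0,"tz":0,"jaw":0}]' | grep -E "time|pos|force"
```

```text
time_s: 16.9
tool_pos: [0.5761, 0.2183, 0.0171]
force: [-1.4, 5.1, -0.2]
```

The force rises while the position stays at 0.2183, so that is the firm stop. I'll back off, lift and look.

```bash
python3 -m pendant '[{"rx":0,"ry":0,"rz":0,"tx":0,"ty":4,"tz":0,"jaw":0},{"rx":0,"ry":0,"rz":0,"tx":0,"ty":10,"tz":0,"jaw":0},{"rx":0,"ry":0,"rz":0,"tx":0,"ty":10,"tz":0,"jaw":0},{"rx":0,"ry":0,"rz":0,"tx":0,"ty":0,"tz":0,"jaw":0},{"rx":0,"ry":0,"rz":0,"tx":0,"ty":0,"tz":-15,"jaw":0},{"rx":0,"ry":0,"rz":0,"tx":0,"ty":0,"tz":-25,"jaw":0},{"rx":0,"ry":0,"rz":0,"tx":0,"ty":0,"tz":-15,"jaw":0},{"rx":0,"ry":0,"rz":0,"tx":0,"ty":0,"tz":0,"jaw":0},{"rx":0,"ry":0,"rz":0,"tx":0,"ty":0,"tz":0,"jaw":0}]'
python3 - <<'E'
from d import *; from g import *
for n in("side","top"):
  c=cam(n); W=cloud(c);L=l(W);z=W[...,2]
  i=c["img"][140:240,170:300,::-1] if n=="side" else c["img"][170:290,160:350,::-1]; cv2.imwrite(f"pics/{n}6.png",cv2.resize(i,None,fx=4,fy=4,interpolation=cv2.INTER_NEAREST))
  m=(abs(z-.047)<.003)&(abs(L[...,0])<.12)&(abs(L[...,1])<.145)
  print(n,"plate",np.percentile(L[m],[0.3,99.7],axis=0).round(4).tolist())
  for sx in(-1,1):
   for sy in(1,-1):
    m=(z>.034)&(z<.055)&(abs(L[...,0]-sx*.066)<.035)&(L[...,1]*sy>.142)&(L[...,1]*sy<.21)
    q=L[m]; print(sx,sy,m.sum(),q.min(0).round(4),q.max(0).round(4)) if m.any() else 0
p=w(.082,.12); delta(p[0],p[1],.046)
E
```

```text
time_s: 17.65
tool_pos: [0.5751, 0.2412, 0.0728]
tool_rot: [180.0, 0.1, -175.8]
force: [-0.0, -0.1, -1.3]
grip_width: 0.0003
side plate [[-0.099, -0.1421], [0.1021, 0.1426]]
-1 1 97 [-0.0849  0.1587] [-0.0433  0.1795]
-1 -1 131 [-0.0856 -0.1829] [-0.0331 -0.1421]
1 1 34 [0.0491 0.1425] [0.0868 0.1543]
1 -1 110 [ 0.0319 -0.1801] [ 0.0865 -0.142 ]
top plate [[-0.1, -0.1401], [0.0996, 0.1395]]
-1 1 99 [-0.0871  0.157 ] [-0.0485  0.1794]
-1 -1 93 [-0.0862 -0.1815] [-0.046 -0.167]
1 1 24 [0.0454 0.1422] [0.0654 0.1549]
1 -1 90 [ 0.046 -0.179] [ 0.0846 -0.1642]
tool shift mm [-16.6 -65.4  24.9] yaw [-1.7995e+02 -9.0000e-02 -1.7577e+02] pos [0.5737 0.2407 0.0709] F [-0.22 -0.62  0.14] t 17.75
```

View pics/side6.png

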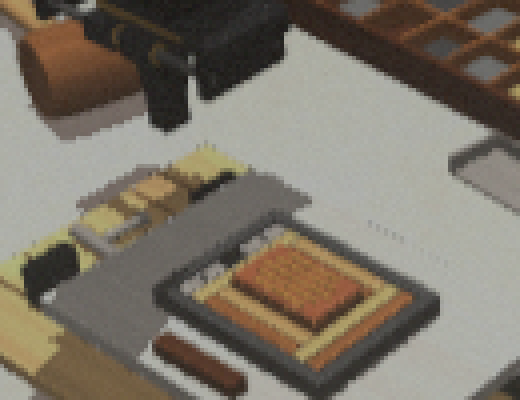

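View pics/top6.png

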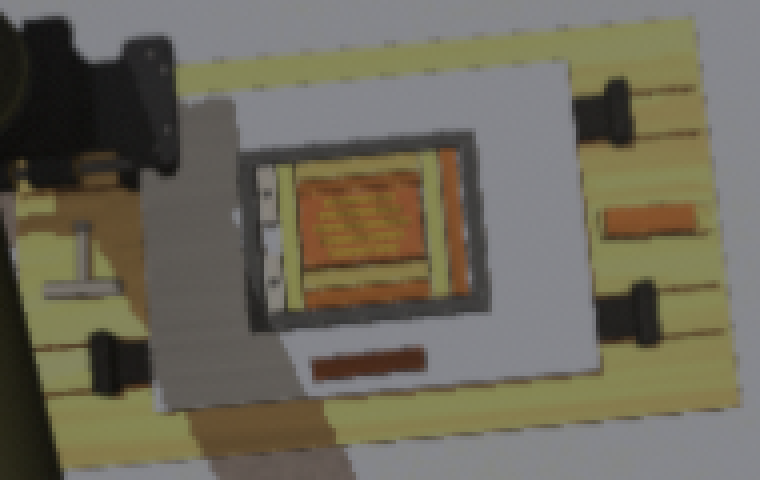

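The far left head now lies flat on the plate's edge: its outer face is at 0.1545 and 0.154 is expected. The plate and the other three heads haven't moved. I'll press the corner again.

```bash
python3 -m pendant '[{"rx":0,"ry":0,"rz":0,"tx":-3,"ty":-12,"tz":0,"jaw":0},{"rx":0,"ry":0,"rz":0,"tx":-5,"ty":-20,"tz":0,"jaw":0},{"rx":0,"ry":0,"rz":0,"tx":-5,"ty":-20,"tz":0,"jaw":0},{"rx":0,"ry":0,"rz":0,"tx":-4,"ty":-14,"tz":0,"jaw":0},{"rx":0,"ry":0,"rz":0,"tx":0,"ty":0,"tz":0,"jaw":0},{"rx":0,"ry":0,"rz":0,"tx":0,"ty":0,"tz":12,"jaw":0},{"rx":0,"ry":0,"rz":0,"tx":0,"ty":0,"tz":10,"jaw":0},{"rx":0,"ry":0,"rz":0,"tx":0,"ty":0,"tz":3,"jaw":0},{"rx":0,"ry":0,"rz":0,"tx":0,"ty":0,"tz":0,"jaw":0},{"rx":0,"ry":0,"rz":0,"tx":0,"ty":0,"tz":0,"jaw":0}]'
for i in 1 2 3; do python3 -m pendant '[{"rx":0,"ry":0,"rz":0,"tx":0,"ty":0,"tz":1,"jaw":0},{"rx":0,"ry":0,"rz":0,"tx":0,"ty":0,"tz":1,"jaw":0},{"rx":0,"ry":0,"rz":0,"tx":0,"ty":0,"tz":0,"jaw":0},{"rx":0,"ry":0,"rz":0,"tx":0,"ty":0,"tz":0,"jaw":0}]' | grep -E "time|pos|force"; done
```

```text
time_s: 18.58
tool_pos: [0.5954, 0.1775, 0.0461]
tool_rot: [-180.0, -0.1, -175.7]
force: [0.1, -0.3, -0.4]
grip_width: 0.0008
time_s: 18.92
tool_pos: [0.5964, 0.1766, 0.0453]
force: [0.7, 1.4, -0.3]
time_s: 19.25
tool_pos: [0.5962, 0.1765, 0.043]
force: [0.6, 0.0, -0.3]
time_s: 19.58
tool_pos: [0.5962, 0.1764, 0.0409]
force: [-0.6, 0.6, 0.1]
```

```bash
for i in 1 2 3 4; do python3 -m pendant '[{"rx":0,"ry":0,"rz":0,"tx":0,"ty":0,"tz":1,"jaw":0},{"rx":0,"ry":0,"rz":0,"tx":0,"ty":0,"tz":0,"jaw":0},{"rx":0,"ry":0,"rz":0,"tx":0,"ty":0,"tz":0,"jaw":0}]' | grep -E "time|pos|force"; done
```

```text
time_s: 19.83
tool_pos: [0.5962, 0.1765, 0.04]
force: [0.7, 1.5, -0.4]
time_s: 20.08
tool_pos: [0.5964, 0.1765, 0.0394]
force: [-1.2, -0.0, 2.8]
time_s: 20.33
tool_pos: [0.5965, 0.1766, 0.0388]
force: [-1.2, -0.5, 6.2]
time_s: 20.58
tool_pos: [0.5964, 0.1767, 0.0386]
force: [-3.4, -0.8, 10.3]
```

```bash
for i in 1 2; do python3 -m pendant '[{"rx":0,"ry":0,"rz":0,"tx":0,"ty":0,"tz":1,"jaw":0},{"rx":0,"ry":0,"rz":0,"tx":0,"ty":0,"tz":0,"jaw":0},{"rx":0,"ry":0,"rz":0,"tx":0,"ty":0,"tz":0,"jaw":0}]' | grep -E "time|pos|force"; done
python3 -m pendant '[{"rx":0,"ry":0,"rz":0,"tx":0,"ty":0,"tz":-3,"jaw":0},{"rx":0,"ry":0,"rz":0,"tx":0,"ty":0,"tz":-5,"jaw":0},{"rx":0,"ry":0,"rz":0,"tx":0,"ty":0,"tz":-15,"jaw":0},{"rx":0,"ry":0,"rz":0,"tx":0,"ty":0,"tz":-30,"jaw":0},{"rx":0,"ry":0,"rz":0,"tx":0,"ty":0,"tz":-35,"jaw":0},{"rx":0,"ry":0,"rz":0,"tx":0,"ty":0,"tz":-35,"jaw":0},{"rx":0,"ry":0,"rz":0,"tx":0,"ty":0,"tz":-15,"jaw":0},{"rx":0,"ry":0,"rz":0,"tx":0,"ty":30,"tz":0,"jaw":0},{"rx":0,"ry":0,"rz":0,"tx":0,"ty":35,"tz":0,"jaw":0},{"rx":0,"ry":0,"rz":0,"tx":0,"ty":35,"tz":0,"jaw":0},{"rx":0,"ry":0,"rz":0,"tx":0,"ty":35,"tz":0,"jaw":0},{"rx":0,"ry":0,"rz":0,"tx":0,"ty":30,"tz":0,"jaw":0},{"rx":0,"ry":0,"rz":0,"tx":0,"ty":0,"tz":0,"jaw":0},{"rx":0,"ry":0,"rz":0,"tx":0,"ty":0,"tz":0,"jaw":0},{"rx":0,"ry":0,"rz":0,"tx":0,"ty":0,"tz":0,"jaw":0}]'
python3 - <<'E'
from d import *; from g import *
for n in("side","top"):
  c=cam(n); W=cloud(c);L=l(W);z=W[...,2]
  cv2.imwrite(f"pics/{n}7.png",c["img"][...,::-1])
  m=(abs(z-.047)<.003)&(abs(L[...,0])<.12)&(abs(L[...,1])<.145)
  print(n,"plate",np.percentile(L[m],[0.3,99.7],axis=0).round(4).tolist())
  for sx in(-1,1):
   for sy in(1,-1):
    m=(z>.034)&(z<.055)&(abs(L[...,0]-sx*.066)<.035)&(L[...,1]*sy>.142)&(L[...,1]*sy<.21)
    q=L[m]; print(sx,sy,m.sum(),q.min(0).round(4),q.max(0).round(4)) if m.any() else 0
E
```

```text
time_s: 20.83
tool_pos: [0.5965, 0.1767, 0.0385]
force: [-6.4, -1.9, 15.2]
time_s: 21.08
tool_pos: [0.5966, 0.1766, 0.0384]
force: [-7.2, -2.1, 19.1]
time_s: 22.33
tool_pos: [0.5843, 0.34, 0.1724]
tool_rot: [-179.9, -0.0, -175.8]
force: [-0.4, -0.3, -0.1]
grip_width: 0.0007
side plate [[-0.099, -0.1418], [0.1022, 0.1428]]
-1 1 98 [-0.0846  0.1567] [-0.043   0.1783]
-1 -1 131 [-0.0852 -0.1834] [-0.0441 -0.1423]
1 1 35 [0.0488 0.142 ] [0.0891 0.1561]
1 -1 109 [ 0.0436 -0.1799] [ 0.0865 -0.1421]
top plate [[-0.1001, -0.14], [0.0996, 0.1415]]
-1 1 101 [-0.087   0.1469] [-0.0485  0.1787]
-1 -1 95 [-0.0859 -0.1822] [-0.0458 -0.1668]
1 1 82 [0.0455 0.1422] [0.0863 0.1558]
1 -1 91 [ 0.0461 -0.1789] [ 0.0855 -0.164 ]
```

View pics/top7.png

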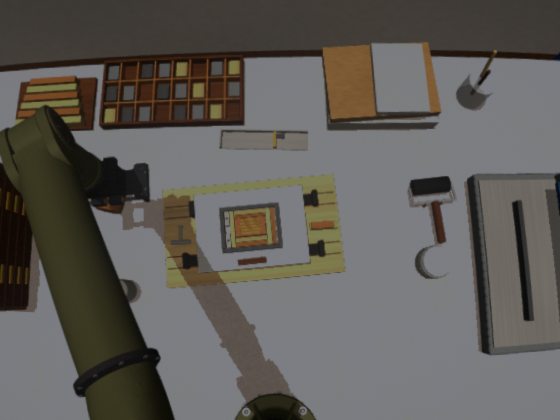

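View pics/side7.png

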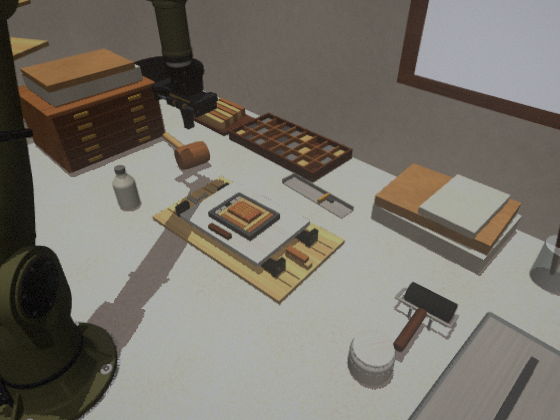

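```bash
python3 -c "
from cell import env
o=env.get_obs();print(o['time_s'],o['force'],o['joint_velocities'].round(2));print(env.sign_off())"
```

```text
22.4333 [ 0.62508291 -0.4665199  -0.08182875] [ 0.41 -0.23  0.04 -0.09 -0.35  0.1  -0.01]
the job is handed in; nothing more can be done
None
```

The rocking corner was the **far left** one. Its shim is now pushed fully in, and the corner pressed solid on the second check. I handed the job in at 22.4 s.

- **Finding the corner:** far left was the first corner I pressed. It went down about 5 mm at 5–6 N, hit bottom, and came back up when let go, so I did not press the other three.
- **Pushing the shim:** the far left head slid about 25 mm at 2–3 N. It then stopped moving while the force rose to 5 N.
- **Pressing again:** the corner gave about 1.5 mm at 19 N, so it now holds.

**Last camera check:** the plate and the other three heads were where they started. I saw no bystander out of place; the mallet and bottle are only clear in the side view. The arm finished raised, about 10 cm above the mallet, touching nothing.

**Two readings did not fully agree:**
- **Head position:** the last pictures put the pushed head's outer face at 155.8–156.1 mm from the plate's middle, against 154 mm when fully in. An earlier look gave 154.3–154.9 mm. The camera error is about 2 mm, so I relied on the stop I felt and did not push again.
- **Tool height:** the reported tool height was about 21 mm lower than the cameras and the contact showed, so I set heights from the felt contact instead.

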